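# Pack the baking box and close its lid

## Task

Pack the baking box: stand the two short, wide spice jars in the two wells of the tray with the cross wall, stand the small measuring cup the right way up in the plain tray, and lay the teaspoon lengthways on the two low ribs of the third tray; then close the lid fully. The tall, slim jars are too tall for the box and the large measuring cup does not belong in it: leave them standing where they are.

Things in the scene. Friction and masses are not known exactly. Their poses are not given: they have to be found in the camera images.
- box_lid: Wooden box's cover, a shell 174 (x) x 246 (y) x 62 mm, walls 7 mm. Origin: mid hinge line, at the box's far upper edge, 24 mm up; it reaches 174 mm along its -x; z out of its roof, y the hinge. Tilt of z: 0 shut, 1.75-1.9 rad at the start (leans back behind the box). Stiff hinge: stays as left, 2-5 N at the free edge. Knob: 18 mm wide, 19 long, mid front wall, 30 mm above the lid's lower edge.
- jar_tray: Grey tray fixed in the open box, 158 (x) x 76 (y) x 17 mm, walls and floor 4 mm; one cross wall: two wells 73 x 68 mm, centres at x = +38.5, -38.5 mm. Origin: centre of its underside, 5 mm above the table; x lengthways, away from the robot. The box base (174 x 246 mm, rim 24 mm high) holds the three trays side by side, 77 mm apart, in any order; shut, it has 80 mm of height inside.
- cup_tray: Grey plastic tray in the box, fixed, 158 (x) x 76 (y) x 17 mm, walls and floor 4 mm, plain inside: one bay 150 x 68 mm. Origin: centre of its underside, 5 mm above the table; x lengthways, away from the robot.
- spoon_tray: Grey plastic tray in the box, fixed, 158 (x) x 76 (y) x 17 mm, walls and floor 4 mm, with two low cross ribs (8 mm thick, at x = +45 and -45 mm, their tops 9.5 mm above its underside) to lay a spoon across; inside 150 x 68 mm. Origin: centre of its underside, 5 mm above the table; x lengthways, away from the robot.
- short_jar_a: Short, wide spice jar, 47 mm diameter, 69 mm high, glass with a grey lid (top 15 mm); 0.12 kg. Belongs in the box, in either well. Origin: centre of its underside, z up.
- short_jar_b: The other short, wide spice jar, same size: 47 mm diameter, 69 mm high. Belongs in the box, in either well. Origin: centre of its underside, z up.
- small_cup: Small steel measuring cup with a flat handle, 112 mm long over all, bowl 53 mm across and 25 mm high; 35 g. Belongs in the box. Origin: on the underside's level, in the middle of its whole length; x across; y lengthways, the bowl's centre at y = +30 mm, the handle from y = +3 to -56 mm, 18 mm wide, 21 to 27 mm above the underside.
- teaspoon: Steel teaspoon lying on the table, 135 mm long, 29 mm wide at its widest, 10 mm high; 20 g. Belongs in the box. Origin: its middle, on the table; x lengthways, y across, z up. Its middle is about 20 mm wide at the bottom and its sides slope inwards like a roof: grip it across the middle from a narrow opening (about 35 mm), fingertips only 2 to 3 mm above the table.
- tall_jar: Tall, slim spice jar, 42 mm diameter, 85 mm high, glass with a grey lid: a look-alike that stays where it is. Origin: centre of its underside.
- large_cup: Large steel measuring cup with a flat handle, 136 mm long over all, bowl 68 mm across and 31 mm high: a look-alike that stays where it is. Origin: middle of its whole length on its underside's level; y lengthways, bowl towards +y.
There are look-alikes about, which are no part of the job. What is shaped like the tall_jar but blue or yellow is not meant.

How it is judged:
By the outcome, as a careful person would: the job done as asked, in the order asked, and still so for the second after the job is handed in, with the robot touching nothing.
It also fails if it takes over 123 s, if anything falls off the work surface, if the arm or the gripper's body presses on something with over 40 N, if the wrist force passes 120 N, or if a joint passes its speed limit or range.

## Robot

A 6-joint arm with a two-finger parallel gripper is mounted at the origin on a cart in front of the work surface, level with it; the furniture and walls round the work are solid. World frame = base frame: x ahead of the robot, y to its left, z up, the work surface at z = 0. Lengths are in m, angles in rad, forces in N, time in s.
With the tool pointing down it reaches from about 0.35 to 0.875 m from the base axis. Payload 4.2 kg.
Tool frame: the origin (TCP) lies midway between the tips of the shut fingers; the grasp point (between the pads) lies 19 mm behind it (ctrl.tcp_to_grasp is the distance from the TCP to the grasp point, in m); z points along the fingers, y is the line along which they close (so a half turn about z gives the same grasp; the last joint's range is limited). The gripper opens to 87 mm and grips with 3 to 60 N. Pads are 19 mm wide; open, the fingers measure 117 mm over their backs; the gripper's body (75 mm by 190 mm) begins 51 mm behind the grasp point.
Start: joints at [1.538, 0.385, 0.008, 0, -1.194, -0.259], TCP at [0.18, 0.599, 0.19] pointing down, gripper open.
Joint ranges: [-3.14, 3.14], [-1.21, 2.06], [-1.07, 1.41], [-3.16, 2.05], [-2.99, -0.16], [-3.1, 3.1]. Speed limits (rad/s): [2.79, 2.79, 3.14, 3.14, 3.14, 3.14].

## Interface

Orientations are given as a 3x3 rotation matrix whose columns are the frame's x, y, z axes.
In Python, from rig import ctrl gives the robot as it stands. The module is installed in compiled form; this text tells all that it offers. Calls block until the motion is done:
- ctrl.move_ptp(position, orientation): joint-space move of the TCP to a pose.
- ctrl.movel(position, rotation=None, v=0.15, stop_force=None): straight line of the TCP; rotation=None keeps the orientation; v is the mean speed in m/s. With stop_force (N) it stops when the force on the tool has changed by that much, and returns True; else False.
- ctrl.move_joints(angles): joint-space move.
- ctrl.open() and ctrl.clamp(effort=None): open the fingers fully, or close them until they stop; effort is the grip in N (None keeps the last).
- ctrl.sleep(seconds).
- ctrl.inverse_kinematics(position, orientation): joint angles nearest the present ones, or None.
- ctrl.capture(name): name is "scene" or "top" or "wrist"; returns a dict with "color" (400x640x3 uint8, red, green, blue), "camera_matrix" (3x3 intrinsics, pixels), "cam_to_world" (4x4, takes a point from camera to world coordinates); the wrist camera has in their place "hand_eye" (4x4, takes a point from camera to tool coordinates, whose origin is the TCP and whose axes are the flange's). Camera axes: x right, y up, looking along -z (the intrinsics and any distortion apply to the point x, -y, -z); pixel columns grow to the right and rows downward; lengths in m; the calibration is good to about 2 mm. A picture is of the moment at which its call begins: read the wrist's pose just before it. There is no depth.
A pose or a line that the arm cannot do raises ctrl.Unreachable and nothing moves.
- ctrl.sign_off(): hands the job in; it is judged then, once.
Readings, each from a call of its own:
- ctrl.get_time(): time.
- ctrl.get_joints(): joint angles.
- ctrl.get_dq(): joint speeds.
- ctrl.get_joint_torque(): joint torques, N m.
- ctrl.get_position(): TCP position.
- ctrl.get_eef_rot(): TCP orientation.
- ctrl.get_contact_force(): force on the tool from outside, world axes, zero at the start.
- ctrl.get_ft_torque(): the same for the moment, N m.
- ctrl.get_grip_width(): finger opening in m.
- ctrl.get_grip_force(): force on a finger pad.
Only numpy, scipy, OpenCV 4.12 (cv2) and the standard library are available. Lean on these libraries where they do the work, as an engineer would, in place of code of your own. Each camera call takes 0.05 s, during which the arm holds its last target. There are 200 camera calls.

## Working session

There is one attempt and no reset: what is moved stays moved. The work goes in short steps, each a Python script; the robot and the scene stay as the last script left them, time stands still between calls to the robot, and variables do not carry over. Pictures are saved under pics/ and viewed, at most 14 in all, crops included, and the job is handed in when it is done.

```bash
mkdir -p pics; python3 - <<'E'
from rig import ctrl
import cv2,numpy as np
for n in("scene","top"):
    c=ctrl.capture(n); cv2.imwrite(f"pics/{n}0.png",c["color"][:,:,::-1]); np.savez(f"{n}0.npz",**c)
    print(n,[k for k in c],c["camera_matrix"].round(1).tolist(),c["cam_to_world"].round(3).tolist())
w=ctrl.capture("wrist");print(w["hand_eye"].round(3).tolist(),w["camera_matrix"].tolist(),[k for k in w]);print(ctrl.get_eef_rot().round(3).tolist(),ctrl.get_time())
E
```

```text
scene ['color', 'camera_matrix', 'cam_to_world'] [[392.5, 0.0, 316.0], [0.0, 392.5, 203.6], [0.0, 0.0, 1.0]] [[0.771, 0.286, -0.569, -0.112], [-0.636, 0.35, -0.688, -0.715], [0.002, 0.892, 0.452, 0.51], [0.0, 0.0, 0.0, 1.0]]
top ['color', 'camera_matrix', 'cam_to_world'] [[518.2, 0.0, 312.2], [0.0, 518.2, 204.4], [0.0, 0.0, 1.0]] [[0.394, 0.754, -0.525, -0.418], [-0.919, 0.32, -0.229, -0.388], [-0.005, 0.573, 0.819, 1.482], [0.0, 0.0, 0.0, 1.0]]
[[-0.0, 0.968, 0.25, 0.068], [1.0, -0.0, 0.001, 0.001], [0.001, 0.25, -0.968, -0.195], [0.0, 0.0, 0.0, 1.0]] [[300.79160877607444, 0.0, 315.5038028425202], [0.0, 300.79160877607444, 203.8006120943905], [0.0, 0.0, 1.0]] ['color', 'camera_matrix', 'hand_eye']
[[0.958, -0.288, -0.0], [-0.288, -0.958, -0.002], [0.0, 0.002, -1.0]] 0.15
```

View pics/scene0.png

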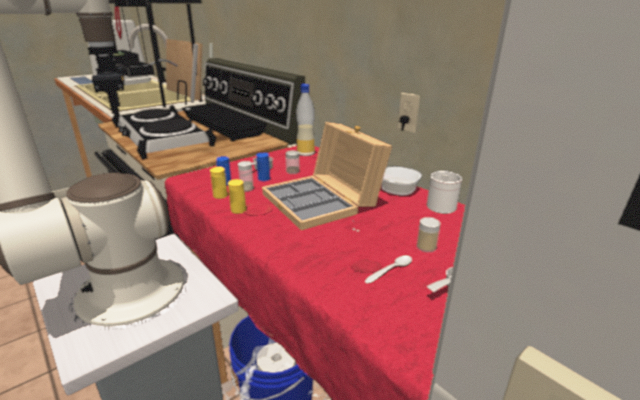

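View pics/top0.png

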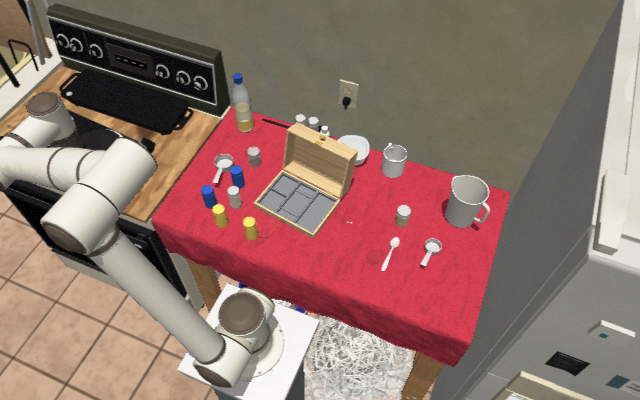

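The views show the box at top-view (297,200), with its lid open behind it. Grey-lid jars are at (254,157), (234,198), (403,215) and behind the box at (300–325,125). There are cups at (223,163) and (432,248), and the spoon is at (391,253). I'll zoom in to tell them apart.

```bash
cat > h.py <<'E'
import numpy as np,cv2
from rig import ctrl
def ray(c,px,T=None):
    K=c["camera_matrix"];T=c["cam_to_world"] if T is None else T
    d=np.linalg.inv(K)@[px[0],px[1],1.]; d=np.array([d[0],-d[1],-d[2]])
    return T[:3,3],T[:3,:3]@d
def onz(c,px,z,T=None):
    o,d=ray(c,px,T); return o+d*(z-o[2])/d[2]
def proj(c,P,T=None):
    T=c["cam_to_world"] if T is None else T
    p=T[:3,:3].T@(np.asarray(P)-T[:3,3]); p=c["camera_matrix"]@[p[0],-p[1],-p[2]]; return p[:2]/p[2]
def wrist(name):
    R=ctrl.get_eef_rot();p=ctrl.get_position();c=dict(ctrl.capture("wrist"))
    T=np.eye(4);T[:3,:3]=R;T[:3,3]=p;c["cam_to_world"]=T@c["hand_eye"]
    cv2.imwrite(f"pics/{name}.png",c["color"][:,:,::-1]);np.savez(name+".npz",**c);return c
def down(yaw):  # tool y axis (closing line) at angle yaw in world
    y=np.array([np.cos(yaw),np.sin(yaw),0]);z=np.array([0,0,-1.]);return np.column_stack([np.cross(y,z),y,z])
E
python3 - <<'E'
from h import *
t=np.load("top0.npz")
im=t["color"][:,:,::-1]
a=cv2.resize(im[105:245,185:345],None,fx=4.9,fy=4.0,interpolation=cv2.INTER_CUBIC)
cv2.imwrite("pics/z1.png",cv2.resize(im[105:245,185:345],None,fx=4.2,fy=4.2,interpolation=cv2.INTER_CUBIC))
cv2.imwrite("pics/z2.png",cv2.resize(im[190:290,365:465],None,fx=4,fy=4,interpolation=cv2.INTER_CUBIC))
for n,p in dict(j1=(254,163),j2=(234,205),j3=(403,223),j4=(300,125),j5=(313,127),cupL=(223,163),cupR=(432,246),sp=(391,253),bx1=(254,203),bx2=(307,233)).items(): print(n,onz(t,p,0).round(3))
E
```

```text
j1 [0.619 0.299 0.   ]
j2 [0.423 0.277 0.   ]
j3 [ 0.581 -0.288  0.   ]
j4 [ 0.861  0.22  -0.   ]
j5 [0.871 0.169 0.   ]
cupL [0.574 0.404 0.   ]
cupR [ 0.532 -0.403  0.   ]
sp [ 0.454 -0.287  0.   ]
bx1 [ 0.457  0.217 -0.   ]
bx2 [ 0.417 -0.003  0.   ]
```

View pics/z1.png

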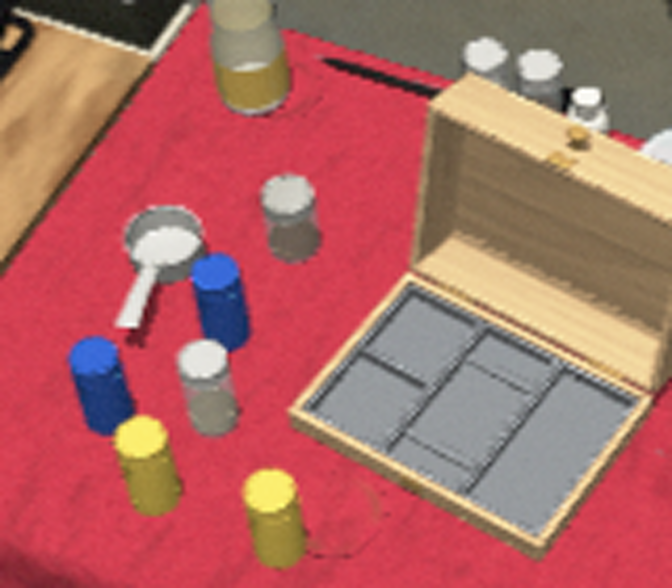

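View pics/z2.png

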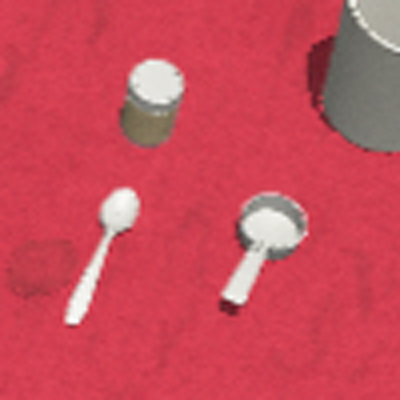

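Trays from left (+y) to right: jar tray, spoon tray (two ribs), cup tray. I'll use the calibration to tell which jars and cup are the right size, and to get the box pose.

```bash
python3 - <<'E'
from h import *
t=np.load("top0.npz"); Z=lambda x,y:(185+x/4.2,105+y/4.2); W=lambda x,y:(365+x/4,190+y/4)
o=t["cam_to_world"][:3,3]
f=t["camera_matrix"][0,0]
for n,top,bot,wd in(("j1",Z(289,192),Z(297,260),54/4.2),("j2",Z(205,357),Z(212,436),51/4.2),("j3",W(155,82),W(148,146),57/4)):
    b=onz(t,bot,0)
    for H,r in((.069,.0235),(.085,.021)):
        v=b-o;v[2]=0;c=b+v/np.linalg.norm(v)*r; p=proj(t,c+[0,0,H]); 
        depth=-(t["cam_to_world"][:3,:3].T@(c+[0,0,H]-o))[2]
        print(n,H,c.round(3),"pred top",p.round(1),"seen",np.round(top,1),"diam seen mm",round(wd*depth/f*1000,1))
for n,l,r,h0,b in(("cupL",Z(126,235),Z(204,235),Z(128,325),Z(165,235)),("cupR",W(239,220),W(307,220),W(233,302),W(272,220))):
    L,R,H,B=[onz(t,q,.026) for q in(l,r,h0,b)]
    print(n,"diam",np.linalg.norm(L-R).round(4),"bowlc",B.round(3),"handle end",H.round(3),"len",np.linalg.norm(B-H).round(3))
cs=np.array([onz(t,Z(*q),.024) for q in((293,412),(540,550),(655,395),(412,275))]);print(cs.round(3),cs.mean(0).round(3))
e=cs[0]-cs[1];g=cs[2]-cs[1];print(np.linalg.norm(e),np.linalg.norm(g),np.arctan2(-e[0],e[1]),np.arctan2(g[1],g[0]))
a,b=[onz(t,W(*q),.005) for q in((120,192),(72,322))];print("spoon",a,b)
E
```

```text
j1 0.069 [0.625 0.297 0.   ] pred top [253.2 149.8] seen [253.8 150.7] diam seen mm 46.2
j1 0.085 [0.623 0.296 0.   ] pred top [252.8 147.3] seen [253.8 150.7] diam seen mm 45.8
j2 0.069 [0.429 0.279 0.   ] pred top [231.7 191.8] seen [233.8 190. ] diam seen mm 41.1
j2 0.085 [0.427 0.278 0.   ] pred top [231.2 189.5] seen [233.8 190. ] diam seen mm 40.8
j3 0.069 [ 0.59  -0.286  0.   ] pred top [406.3 209.5] seen [403.8 210.5] diam seen mm 47.0
j3 0.085 [ 0.587 -0.287  0.   ] pred top [406.9 207.3] seen [403.8 210.5] diam seen mm 46.6
cupL diam 0.0678 bowlc [0.567 0.391 0.026] handle end [0.469 0.372 0.026] len 0.1
cupR diam 0.0551 bowlc [ 0.52  -0.405  0.026] handle end [ 0.435 -0.397  0.026] len 0.085
[[ 0.444  0.204  0.024]
 [ 0.401 -0.034  0.024]
 [ 0.576 -0.062  0.024]
 [ 0.612  0.175  0.024]] [0.508 0.071 0.024]
0.24191450796230432 0.17661487992110894 -0.17704744150092291 -0.16224666417324912
spoon [ 0.51049616 -0.28143176  0.005     ] [ 0.37998326 -0.28369036  0.005     ]
```

Clear result: the short jars are j1 (0.625,0.297) and j3 (0.59,-0.286), and the right-hand cup is the small one (55 mm). The left cup is 68 mm and j2 is 41 mm across, so both stay. Next I'll check IK for both wrist flips and move over j1 and the box for close views.

```bash
python3 - <<'E'
from h import *
Y=np.pi/2-.17
for n,p in dict(j1=(.625,.297,.2),far=(.559,.140,.2),j3=(.59,-.286,.2),far2=(.559,.14,.04),cup=(.475,-.40,.1),lid=(.73,.03,.18)).items():
    for y in(Y,Y-np.pi):
        q=ctrl.inverse_kinematics(np.array(p),down(y)); print(n,round(y,2),None if q is None else np.round(q,2).tolist())
# camera looks ahead of the tool: view poses
ctrl.move_ptp(np.array([.56,.27,.28]),down(Y-np.pi)); wrist("w1")
ctrl.move_ptp(np.array([.46,.08,.30]),down(Y-np.pi)); wrist("w2")
print(ctrl.get_time())
a=cv2.imread("pics/w1.png");b=cv2.imread("pics/w2.png")
cv2.imwrite("pics/w12.png",cv2.resize(np.vstack([a,b]),(480,600)))
E
```

```text
j1 1.4 [0.68, 0.5, 0.21, 0.0, -1.29, -2.42]
j1 -1.74 [0.68, 0.5, 0.21, 0.0, -1.29, 0.72]
far 1.4 [0.53, 0.3, -0.1, 0.0, -1.18, -2.27]
far -1.74 [0.53, 0.3, -0.1, 0.0, -1.18, 0.87]
j3 1.4 [-0.21, 0.43, 0.11, 0.0, -1.25, -1.54]
j3 -1.74 [-0.21, 0.43, 0.11, 0.0, -1.25, 1.61]
far2 1.4 [0.53, 0.45, -0.3, 0.0, -0.81, -2.27]
far2 -1.74 [0.53, 0.45, -0.3, 0.0, -0.81, 0.87]
cup 1.4 [-0.44, 0.45, -0.13, 0.0, -0.99, -1.3]
cup -1.74 [-0.44, 0.45, -0.13, 0.0, -0.99, 1.84]
lid 1.4 [0.26, 0.58, 0.3, 0.0, -1.29, -2.0]
lid -1.74 [0.26, 0.58, 0.3, 0.0, -1.29, 1.14]
2.9667
```

View pics/w12.png

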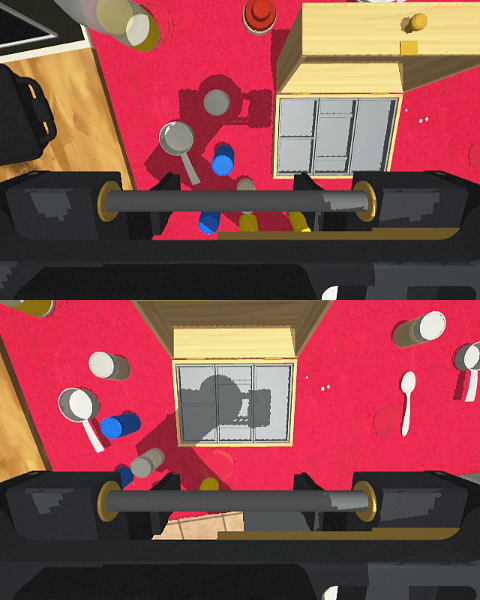

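w1 shows j1's lid at full-res pixel (289,136). w2 shows the box between (232,80) and (398,195), spoon, small cup and j3 to the right. I'll fit the box edges and object blobs from the red mask.

```bash
python3 - <<'E'
from h import *
def nonred(c):
    im=c["color"].astype(int); return ~((im[...,0]>1.7*im[...,1])&(im[...,0]>1.7*im[...,2]))
c=np.load("w2.npz");m=nonred(c)
def edge(start,d):
    x,y=start
    while m[y,x] or m[y+d[1],x+d[0]] : x+=d[0];y+=d[1]
    return x-d[0]*.5,y-d[1]*.5
L=np.array([onz(c,edge((270,r),(-1,0)),.024)[:2] for r in range(95,180,5)])
R=np.array([onz(c,edge((350,r),(1,0)),.024)[:2] for r in range(95,180,5)])
F=np.array([onz(c,edge((x,170),(0,1)),.024)[:2] for x in range(300,380,5)])
for n,P in(("L",L),("R",R),("F",F)):
    vx,vy,x0,y0=cv2.fitLine(P.astype(np.float32),cv2.DIST_HUBER,0,.001,.001).ravel();print(n,np.degrees(np.arctan2(vy,vx)).round(2),round(float(x0),4),round(float(y0),4))
for f,z,seeds in(("w1",.069,[(289,136)]),("w2",.069,[(136,86),(575,30)]),("w2",.0,[(543,120)]),("w2",.025,[(625,80)])):
    c=np.load(f+".npz");n,lab,st,ce=cv2.connectedComponentsWithStats(nonred(c).astype(np.uint8))
    for s in seeds:
        i=lab[s[1],s[0]];print(f,s,st[i],ce[i].round(1),onz(c,ce[i],z).round(4), "cam",c["cam_to_world"][:3,3].round(3))
        if s[0]==543:
            ys,xs=np.where(lab==i);P=np.array([onz(c,q,.005)[:2] for q in zip(xs,ys)]);print("spoon",cv2.minAreaRect(P.astype(np.float32)*1000))
    
a=np.load("w1.npz")["color"][90:190,240:360,::-1];b=np.load("w2.npz")["color"][60:210,210:420,::-1]
cv2.imwrite("pics/wz.png",np.vstack([cv2.resize(a,(480,400))[:, :],cv2.resize(b,(480,200))]))
E
```

```text
L -9.4 0.529 0.1981
R -9.56 0.4935 -0.0445
F 81.3 0.4152 0.0506
w1 (289, 136) [271 119  36  36 968] [288.6 136.3] [0.6191 0.2965 0.069 ] cam [0.626 0.259 0.475]
w2 (136, 86) [ 118   69   57   38 1633] [145.4  88.2] [0.6138 0.2846 0.069 ] cam [0.527 0.069 0.495]
w2 (575, 30) [ 524   15   71   48 2224] [560.   39.4] [ 0.5803 -0.2572  0.069 ] cam [0.527 0.069 0.495]
w2 (543, 120) [535  95  19  87 821] [543.2 130.4] [ 0.4593 -0.2876  0.    ] cam [0.527 0.069 0.495]
spoon ((446.1324157714844, -285.7402038574219), (134.373046875, 27.6023006439209), 1.4066712856292725)
w2 (625, 80) [ 607   55   33   81 1487] [626.1  88.3] [ 0.5032 -0.3883  0.025 ] cam [0.527 0.069 0.495]
```

```bash
cat >> h.py <<'E'
BYAW=-.164; BX=np.array([np.cos(BYAW),np.sin(BYAW)]);BY=np.array([-BX[1],BX[0]]);BC=np.array([.5079,.0774])
def box(x,y): return BC+BX*x+BY*y
YB=np.pi/2+BYAW   # closing line along box y, camera towards the robot
def P3(xy,z): return np.array([xy[0],xy[1],z])
def pick(xy,z,yaw,effort,zup=.17,vd=.12):
    ctrl.move_ptp(P3(xy,zup),down(yaw)); print("dn",ctrl.movel(P3(xy,z),v=vd,stop_force=12))
    ctrl.clamp(effort); print("grip",ctrl.get_grip_width(),ctrl.get_grip_force()); ctrl.movel(P3(xy,zup),v=.2)
    print("up",ctrl.get_grip_width(),ctrl.get_grip_force())
def place(xy,z,yaw,zup=.17,vd=.12):
    ctrl.move_ptp(P3(xy,zup),down(yaw)); ctrl.movel(P3(xy,z+.012),v=vd); s=ctrl.movel(P3(xy,z),v=.03,stop_force=5)
    print("placed",s,ctrl.get_position().round(4)); ctrl.open(); ctrl.movel(P3(xy,zup),v=.2); print("t",ctrl.get_time())
E
python3 - <<'E'
from h import *
pick((.6195,.2965),.032,YB,20)
place(box(.0385,.077),.041,YB)
# view j3 with the camera ahead of the robot
ctrl.move_ptp(np.array([.51,-.30,.26]),down(YB-np.pi)); c=wrist("w3")
ctrl.sleep(0);print(ctrl.get_time())
E
```

```text
dn False
grip 0.04546769004695089 20.000259205698967
up 0.0455105951106335 19.99380424618721
placed True [0.5584 0.1471 0.0409]
t 12.6833
16.0167
```

View pics/w3.png

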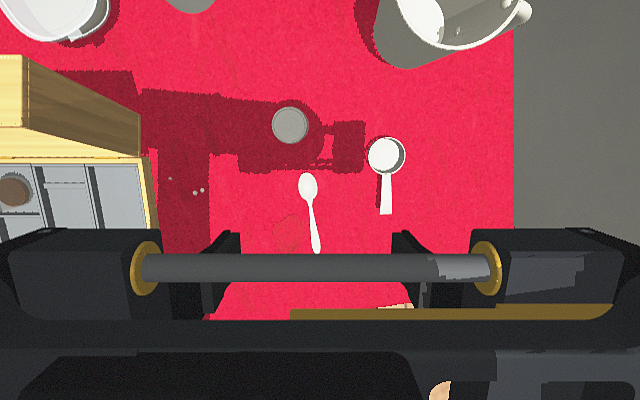

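w3 shows j3's lid at (290,125), the small cup's bowl at (387,155) with its handle end at (386,214), and the spoon around (309,212).

```bash
python3 - <<'E'
from h import *
c=np.load("w3.npz");im=c["color"].astype(int);m=(~((im[...,0]>1.7*im[...,1])&(im[...,0]>1.7*im[...,2]))).astype(np.uint8)
n,lab,st,ce=cv2.connectedComponentsWithStats(m)
i=lab[125,290];j=onz(c,ce[i],.069);print("j3",st[i],j.round(4))
def rect(s,z):
    ys,xs=np.where(lab==lab[s[1],s[0]]);P=np.array([onz(c,q,z)[:2] for q in zip(xs,ys)])*1000;return P
P=rect((309,185),.005);print("spoon",cv2.minAreaRect(P.astype(np.float32)),"camx",c["cam_to_world"][:3,3].round(3))
P=rect((386,200),.026);h=P[P[:,0]<P[:,0].min()+50];print("cup",P.min(0),P.max(0),cv2.minAreaRect(P.astype(np.float32)),"handle",cv2.minAreaRect(h.astype(np.float32)))
pick(j[:2],.032,YB,20)
place(box(-.0385,.077),.041,YB)
ctrl.move_ptp(P3(box(-.06,.0),.25),down(YB-np.pi)); wrist("w4")
im=np.vstack([cv2.imread("pics/w3.png")[120:230,260:420],cv2.imread("pics/w4.png")[40:260,160:480][::2,::2]])
cv2.imwrite("pics/w34.png",cv2.resize(im,None,fx=2.7,fy=2.7))
cv2.imwrite("pics/w4c.png",cv2.imread("pics/w4.png")[:250])
E
```

```text
j3 [ 271  106   38   38 1090] [ 0.5835 -0.2794  0.069 ]
spoon ((412.75860595703125, -289.3526611328125), (1186.380126953125, 650.9253540039062), 80.69322204589844) camx [ 0.577 -0.311  0.455]
cup [ 434.25531492 -429.48360457] [ 546.71980324 -375.80381308] ((491.20648193359375, -405.7906188964844), (111.39889526367188, 53.219444274902344), 5.837872505187988) handle ((459.4638671875, -395.44866943359375), (16.297199249267578, 49.902137756347656), 83.66728973388672)
dn False
grip 0.045592099166491304 20.001192837953568
up 0.04522755880435454 19.994102865457535
placed True [0.4824 0.1595 0.0409]
t 26.6167
```

View pics/w4c.png

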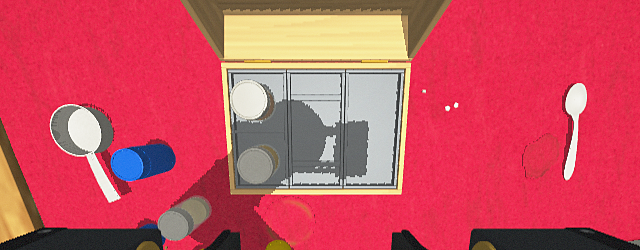

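Both jars stand upright in the two wells, at (248,99) and (258,163). Next is the cup.

```bash
python3 - <<'E'
from h import *
pick((.475,-.3973),.0175,np.pi/2-.11,12)
place(box(-.003,-.077),.0268,YB)
ctrl.move_ptp(np.array([.40,-.20,.25]),down(YB-np.pi)); c=wrist("w5")
cv2.imwrite("pics/w5c.png",cv2.imread("pics/w5.png")[:250])
E
```

```text
dn False
grip 0.0009525679372658077 0.0
up -0.00029151758485505624 0.0
placed False [0.4923 0.0019 0.0267]
t 40.7417
```

View pics/w5c.png

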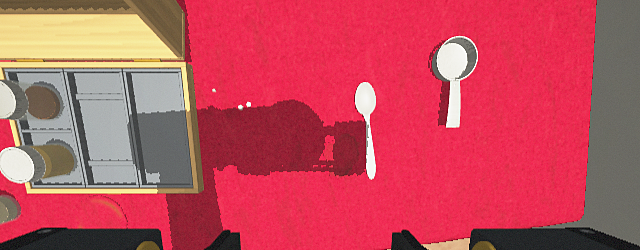

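The grip missed the cup, which is still on the table at (455,58). I'll re-measure it and regrip lower, then release from just above the rim.

```bash
cat > meas.py <<'E'
from h import *
def blob(name,s,z):
    c=np.load(name+".npz");im=c["color"].astype(int);m=(~((im[...,0]>1.7*im[...,1])&(im[...,0]>1.7*im[...,2]))).astype(np.uint8)
    n,lab,st,ce=cv2.connectedComponentsWithStats(m);ys,xs=np.where(lab==lab[s[1],s[0]])
    return np.array([onz(c,q,z)[:2] for q in zip(xs,ys)])
E
python3 - <<'E'
from meas import *
P=blob("w5",(453,115),.026);h=P[P[:,0]<P[:,0].min()+.045]
print(P.min(0),P.max(0),"handle",cv2.minAreaRect((h*1000).astype(np.float32)))
S=blob("w5",(365,95),.005);print("spoon",cv2.minAreaRect((S*1000).astype(np.float32)))
hc,_,_=cv2.minAreaRect((h*1000).astype(np.float32))
bc=(P[P[:,0]>P[:,0].max()-.053]);bc=np.array([P[:,0].max()-.0265,(bc[:,1].max()+bc[:,1].min())/2])
hc=np.array(hc)/1000;th=np.arctan2(*(bc-hc)[::-1]);d=np.array([np.cos(th),np.sin(th)]);g=bc-.045*d
print("bowl",bc,"th",th,"grasp",g)
ctrl.move_ptp(P3(g,.12),down(np.pi/2+th));ctrl.movel(P3(g,.012),v=.1,stop_force=12);print(ctrl.get_position())
ctrl.clamp(12);print(ctrl.get_grip_width(),ctrl.get_grip_force())
E
```

```text
[ 0.43457263 -0.42853921] [ 0.54617706 -0.37076741] handle ((457.2235412597656, -395.09283447265625), (17.7218074798584, 44.78385543823242), 83.93624877929688)
spoon ((446.2718505859375, -279.26654052734375), (27.80302619934082, 134.8768768310547), 83.417236328125)
bowl [ 0.51967706 -0.39965331] th -0.07289252768387879 grasp [ 0.47479656 -0.39637605]
[ 0.47536922 -0.39668674  0.01278051]
0.0006713898636612704 0.0
```

```bash
python3 - <<'E'
from h import *
c=ctrl.capture("top")["color"][:,:,::-1][190:290,365:465]
w=ctrl.capture("wrist")["color"][:,:,::-1]
cv2.imwrite("pics/m1.png",np.hstack([cv2.resize(c,(400,400),interpolation=cv2.INTER_CUBIC),cv2.resize(w[:,160:480],(320,400))]))
ctrl.open()
ctrl.movel(ctrl.get_position()+[0,0,.12],v=.2)
E
```

```text
(no output)
```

View pics/m1.png

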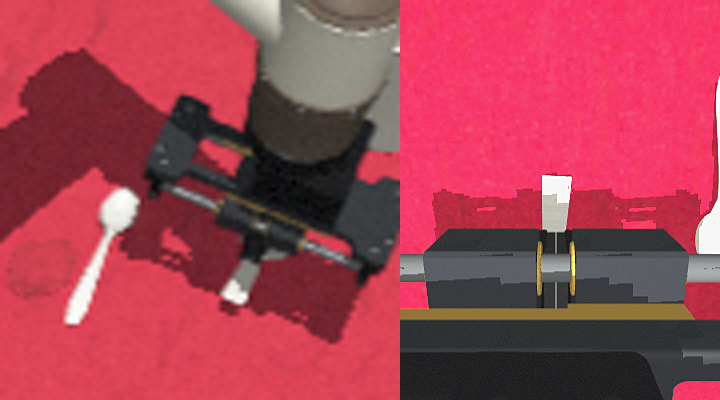

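The fingers closed fully with nothing between them. I'll try at the nominal grasp height (TCP 5 mm), taking pictures before and after closing.

```bash
python3 - <<'E'
from meas import *
g=np.array([.4748,-.3968]);th=-.1
p=ctrl.get_position();print(p,ctrl.get_grip_width())
print(ctrl.movel(P3(g,.005),down(np.pi/2+th),v=.1,stop_force=12),ctrl.get_position(),ctrl.get_contact_force())
a=ctrl.capture("wrist")["color"][:,:,::-1];ta=ctrl.capture("top")["color"][:,:,::-1]
ctrl.clamp(12);print(ctrl.get_grip_width(),ctrl.get_grip_force())
b=ctrl.capture("wrist")["color"][:,:,::-1]
f=lambda i:cv2.resize(i[130:330,160:480],(400,250))
cv2.imwrite("pics/m2.png",np.vstack([np.hstack([f(a),f(b)]),cv2.resize(ta[200:280,390:518],(800,340))[:, :]])[:600])
E
```

```text
[ 0.47402808 -0.39571142  0.1308002 ] 0.08731553771927976
False [ 0.47533146 -0.39706435  0.00574439] [ 0.11774043 -0.20374398  0.89827116]
0.0004309012425641859 0.0
```

View pics/m2.png

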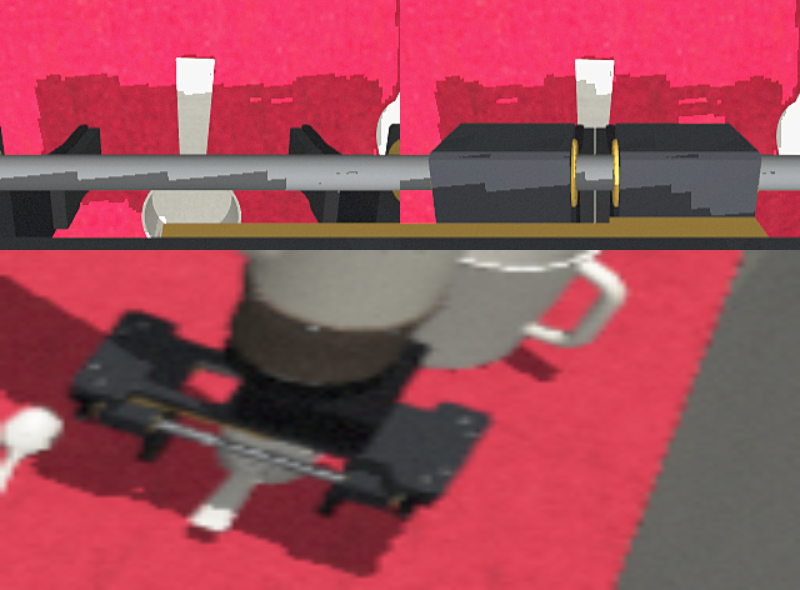

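Strange: the handle lies between the fingers before closing, yet they shut to zero. I'll use the scene camera, which sees the handle from the side, with the fingers closed and again after lifting.

```bash
python3 - <<'E'
from meas import *
S=lambda:cv2.resize(ctrl.capture("scene")["color"][215:315,390:490,::-1],(390,290),interpolation=cv2.INTER_CUBIC)
print(ctrl.get_position(),ctrl.get_contact_force(),ctrl.get_grip_width())
a=S()
print(ctrl.movel(ctrl.get_position()+[0,0,.15],v=.2)); print(ctrl.get_contact_force(),ctrl.get_grip_width())
ctrl.open()
b=S()
ctrl.move_ptp(np.array([.42,-.36,.25]),down(YB-np.pi)); c=wrist("w6")
w=cv2.resize(cv2.imread("pics/w6.png")[:200,160:480],(390,290),interpolation=cv2.INTER_CUBIC);t=cv2.resize(ctrl.capture("top")["color"][200:280,390:500,::-1],(390,290),interpolation=cv2.INTER_CUBIC)
cv2.imwrite("pics/m3.png",np.vstack([np.hstack([a,b]),np.hstack([w,t])]));print(ctrl.get_time())
E
```

```text
[ 0.47481722 -0.39680278  0.00499971] [ 0.5337268  -0.07811204 -0.01179816] 0.0003283618929575727
False
[ 0.53380217 -0.25355932 -0.39401823] 0.00040076065067108375
59.5083
```

View pics/m3.png

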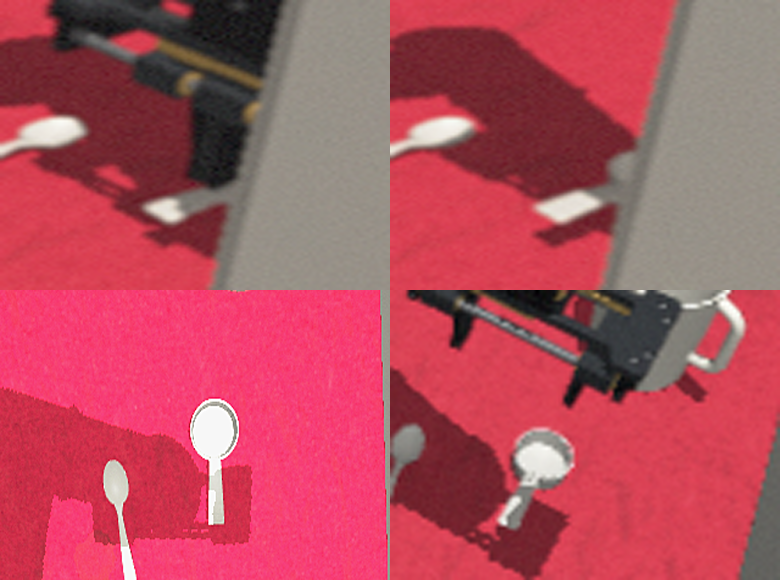

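The handle is clearly raised, yet it gives the fingers no grip. I'll grip the bowl itself across its diameter, with fingertips high enough to clear the tray walls on release.

```bash
python3 - <<'E'
from meas import *
P=blob("w6",(336,90),.025);h=P[P[:,0]<P[:,0].min()+.04]
hc=np.array(cv2.minAreaRect((h*1000).astype(np.float32))[0])/1000
B=P[P[:,0]>P[:,0].max()-.04];bc=np.array([P[:,0].max()-.0265,(B[:,1].max()+B[:,1].min())/2]);th=np.arctan2(*(bc-hc)[::-1])
print(P.min(0),P.max(0),bc,hc,th)
g=bc
ctrl.move_ptp(P3(g,.08),down(np.pi/2+th));print(ctrl.movel(P3(g,.0135),v=.1,stop_force=8),ctrl.get_position())
ctrl.clamp(12);w=ctrl.get_grip_width();print(w,ctrl.get_grip_force())
if .04<w<.06:
    ctrl.movel(P3(g,.12),v=.2);w=ctrl.get_grip_width();print("up",w)
    if .04<w: place(box(.040,-.077),.0252,YB,zup=.12)
print(ctrl.get_time())
E
```

```text
[ 0.43410682 -0.42971389] [ 0.54657381 -0.37694496] [ 0.52007381 -0.40332942] [ 0.45459854 -0.39576721] -0.1149877448218207
False [ 0.52061517 -0.40368071  0.01408788]
0.0002444230246244351 0.0
64.4583
```

```bash
python3 - <<'E'
from h import *
s=np.load("scene0.npz")
for z in(0,.005,.015,.025,.035,.045): print(z,proj(s,[.475,-.397,z]).round(1),"crop",((proj(s,[.475,-.397,z])-[390,215])*[3.9,2.9]).round(0))
# handle end height cross-check: w6 vs scene views
print("handle end",proj(s,[.435,-.393,.024])-[390,215])
print(ctrl.get_position(),ctrl.get_contact_force(),ctrl.get_joints().round(3))
E
```

```text
0 [440.9 292.2] crop [198. 224.]
0.005 [441.2 290.2] crop [200. 218.]
0.015 [442.  286.2] crop [203. 206.]
0.025 [442.7 282.1] crop [206. 195.]
0.035 [443.5 278. ] crop [209. 183.]
0.045 [444.2 273.9] crop [212. 171.]
handle end [38.57013696 74.88292579]
[ 0.52005987 -0.40334368  0.01350359] [ 0.76190109  0.68646791 -0.27396832] [-0.414  0.599 -0.111  0.    -0.861 -1.271]
```

In the scene view the tips end at about z=33 mm while the TCP reads 5 mm, so the reported height looks wrong. I'll touch the table at a free spot to measure the offset.

```bash
python3 - <<'E'
from h import *
print(ctrl.tcp_to_grasp)
ctrl.movel(P3((.52,-.4033),.07),v=.2); ctrl.movel(P3((.46,-.345),.03),v=.2)
print(ctrl.movel(P3((.46,-.345),-.05),v=.04,stop_force=5),ctrl.get_position(),ctrl.get_contact_force())
ctrl.movel(P3((.46,-.345),.06),v=.2); print(ctrl.get_time())
E
```

```text
0.0187
True [ 0.46000198 -0.34501818 -0.03203287] [-0.44576028  0.42037543  4.7915146 ]
67.5333
```

The fingertips really sit 31.5 mm above the reported TCP, so I'll fold that into the commands and redo the cup.

```bash
cat >> h.py <<'E'
OFF=.0315  # true fingertips are this far behind the reported TCP
def P3(xy,z): return np.array([xy[0],xy[1],z-OFF])   # z = true tip height
E
python3 - <<'E'
from meas import *
ctrl.open()
th=-.115;d=np.array([np.cos(th),np.sin(th)]);g=np.array([.5201,-.4033])-.041*d
ctrl.move_ptp(P3(g,.08),down(np.pi/2+th));print(ctrl.movel(P3(g,.0165),v=.12,stop_force=8),ctrl.get_position())
ctrl.clamp(25);w=ctrl.get_grip_width();print(w,ctrl.get_grip_force())
if w>.012:
    ctrl.movel(P3(g,.13),v=.2);w=ctrl.get_grip_width();print("up",w)
    if w>.012:
        place(box(-.001,-.077),.0262,YB,zup=.13)
        ctrl.move_ptp(np.array([.42,-.17,.22]),down(YB-np.pi)); wrist("w7"); cv2.imwrite("pics/w7c.png",cv2.imread("pics/w7.png")[:250])
print(ctrl.get_time())
E
```

```text
False [ 0.47993679 -0.39864475 -0.01426927]
0.013163363629726147 24.964381058316576
up 0.012896427006608565
placed False [ 0.4943  0.0016 -0.0054]
t 76.9583
79.9417
```

View pics/w7c.png

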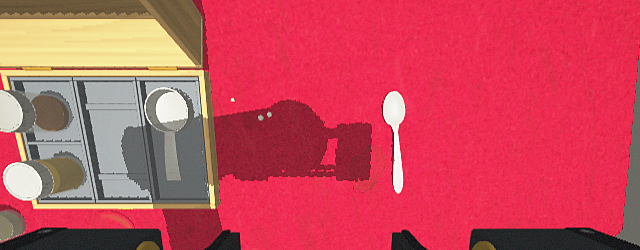

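The cup stands in the right-hand tray (bowl at (168,108)). Now the spoon at (396,140): I'll touch the table lightly to set the grip height.

```bash
python3 - <<'E'
from meas import *
P=blob("w7",(396,110),.004);(cx,cy),sz,an=cv2.minAreaRect((P*1000).astype(np.float32));print(cx,cy,sz,an)
lo=P[P[:,0]<P[:,0].min()+.02].mean(0);hi=P[P[:,0]>P[:,0].max()-.02].mean(0);th=np.arctan2(*(hi-lo)[::-1]);print("th",th)
g=np.array([cx,cy])/1000
ctrl.move_ptp(P3(g,.05),down(np.pi/2+th));ctrl.movel(P3(g,.010),v=.12)
print(ctrl.movel(P3(g,-.006),v=.03,stop_force=3));zt=ctrl.get_position()[2];print("table at",zt)
p=P3(g,0);p[2]=zt+.003;ctrl.movel(p,v=.03);print(ctrl.get_position()[2])
ctrl.clamp(8);w=ctrl.get_grip_width();print(w,ctrl.get_grip_force())
ctrl.movel(P3(g,.10),v=.2);w=ctrl.get_grip_width();print("up",w)
if w>.008:
    q=box(0,0);z=zt+.0250
    ctrl.move_ptp(P3(q,.10),down(YB)); ctrl.movel(np.r_[q,z],v=.12); ctrl.sleep(.2); ctrl.open()
    ctrl.movel(P3(q,.13),v=.2);print(ctrl.get_time())
    ctrl.move_ptp(P3(box(-.09,0),.25),down(YB-np.pi)); wrist("w8"); cv2.imwrite("pics/w8c.png",cv2.imread("pics/w8.png")[:250])
print(ctrl.get_time())
E
```

```text
446.1477966308594 -280.0579528808594 (27.486024856567383, 135.02149963378906) 83.79705810546875
th -0.04292503586235911
True
table at -0.03204597133141421
-0.029026377701097304
0.021362225229329797 7.960094796908379
up 0.02163834824032131
89.4917
92.0917
```

View pics/w8c.png

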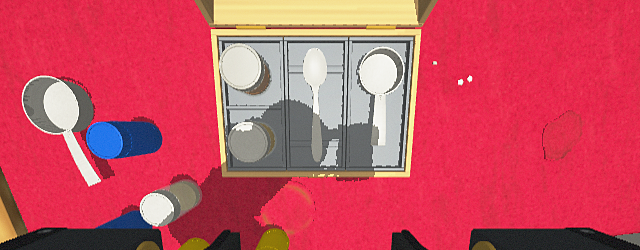

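Everything is in place: jars at (243,66) and (250,140), spoon on the ribs at (315,100), cup at (380,75). Next I'll close the lid by hooking behind its top edge, following the hinge arc and pressing down.

```bash
python3 - <<'E'
from h import *
R=down(YB-np.pi)
W=lambda x,z:P3(box(x,0),z)
def tip(t):
    u=np.array([-np.cos(t),np.sin(t)]);n=np.array([np.sin(t),np.cos(t)])
    a=.172 if t>1.2 else .172-.017*(1.2-t)/1.2
    g=np.clip((t-1)/.5,0,1)
    p=np.array([.087,.024])+a*u+.062*n+n*(.010*np.sin(t)+.018*g*max(np.cos(t),0)); p[1]-=.016*g; return p
th=[1.85,1.6,1.4,1.2,1.0,.8,.6,.4,.2,.05]
pts=[tip(t) for t in th]; print(np.round(pts,3).tolist())
pre=[W(-.06,.295),W(.24,.295),W(.24,.157)]
assert all(ctrl.inverse_kinematics(p,R) is not None for p in pre+[W(*q) for q in pts])
ctrl.clamp(10)
ctrl.move_ptp(pre[0],R);ctrl.move_ptp(pre[1],R);ctrl.movel(pre[2],v=.2);print(ctrl.get_time())
for t,q in zip(th,pts):
    s=ctrl.movel(W(*q),v=.12,stop_force=35);print(t,s,ctrl.get_contact_force().round(1).tolist(),round(ctrl.get_time(),1))
    if s: break
else:
    print(ctrl.movel(W(pts[-1][0],.076),v=.04,stop_force=18),ctrl.get_position()[2]+OFF,ctrl.get_contact_force().round(1),ctrl.get_time())
E
```

```text
[[0.203, 0.154], [0.164, 0.178], [0.131, 0.193], [0.094, 0.205], [0.055, 0.204], [0.021, 0.192], [-0.01, 0.172], [-0.035, 0.147], [-0.055, 0.118], [-0.065, 0.094]]
95.9417
1.85 False [-0.5, -0.5, 0.4] 96.4
1.6 False [0.5, -0.3, -1.0] 96.9
1.4 False [-0.2, 0.3, 0.6] 97.4
1.2 False [-0.2, 0.5, -0.5] 97.9
1.0 False [0.0, -0.5, -0.7] 98.3
0.8 False [-3.8, 0.8, 5.3] 98.8
0.6 False [-6.3, 2.3, 9.6] 99.2
0.4 False [0.3, 0.6, 0.2] 99.7
0.2 False [-0.1, 0.8, -0.1] 100.1
0.05 False [0.4, -0.4, 0.2] 100.5
True 0.08535719509265255 [-1.9  0.1  8. ] 100.8417
```

```bash
python3 - <<'E'
from h import *
p=ctrl.get_position();ctrl.movel(p+[0,0,.13],v=.25)
ctrl.move_ptp(np.array([.36,.0,.25]),down(YB-np.pi)); w=ctrl.capture("wrist")["color"][:250,:,::-1]
s=ctrl.capture("scene")["color"][140:265,160:480,::-1];print(ctrl.get_time())
cv2.imwrite("pics/end.png",np.vstack([w,cv2.resize(s,(640,250))]))
E
```

```text
102.2333
```

View pics/end.png

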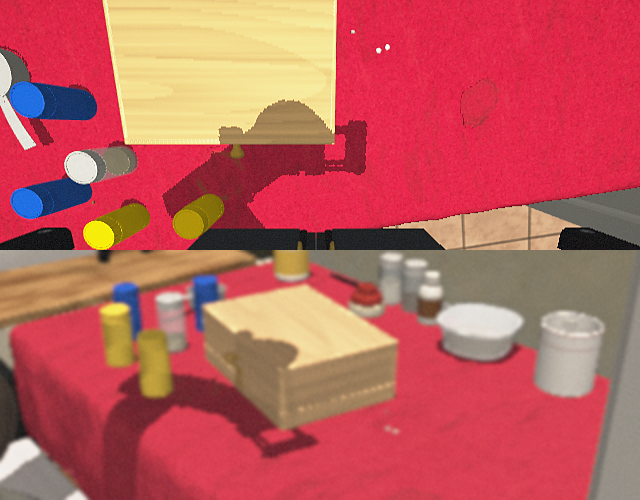

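The lid is flush on the base with an even seam, and the tall jar and large cup stand untouched, so I'm handing in.

```bash
python3 -c "
from rig import ctrl
print(ctrl.sign_off())"
```

```text
the job is handed in; nothing more can be done
None
```

The box is packed as asked (both short jars, the small cup and the teaspoon in their trays), the lid is shut, and the job was handed in at about 102 s of the 123 s limit.

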